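# Seat the jar in the bottle warmer and take off its tight lid

## Robot

A 6-joint arm with a two-finger parallel gripper is mounted at the origin on the work surface. World frame = base frame: x ahead of the robot, y to its left, z up, the work surface at z = 0. Lengths are in mm, angles in rad, forces in N, time in s.
With the tool pointing down it reaches from about 275 to 750 mm from the base axis. Payload 10.2 kg.
Tool frame: the origin (TCP) lies midway between the tips of the shut fingers; the grasp point (between the pads) lies grasp_offset behind it (grasp_offset is the distance from the TCP to the grasp point, in mm); x points along the fingers, z is the direction in which the jaws open and shut, and the axes are right-handed (so a half turn about x gives the same grasp; the last joint's range is limited). The gripper opens to 85 mm and grips with 20 to 120 N. Pads are 22 mm wide; open, the fingers measure 114 mm over their backs; the gripper's body (76 mm by 85 mm) begins 54 mm behind the grasp point. The pads swing forward as they close: fully open they stand 13 mm farther back than shut.
Start: joints at [-1.444, 0.313, 1.498, -0, 1.331, -0.223], TCP at [179.91, -493.217, 197.494] pointing down, gripper open.
Joint ranges: [-2.94, 2.94], [-0.97, 2.17], [0.19, 2.56], [-1.23, 4.37], [0.02, 3.11], [-2.88, 2.88]. Speed limits (rad/s): [2.39, 2.39, 3.01, 3.14, 3.14, 3.14].

## Interface

Orientations are given as a unit quaternion [w, x, y, z].
In Python, from rig import sense, capture, calibration, finish_job, grasp_offset gives the robot as it stands.
- The arm moves only by the shell command python3 -m jog 'ROWS' [FORCE]. ROWS is JSON, a list of rows, each an object with "linear": the shift along the tool's x, y, z scaled (see below), a list of three; "rotation": the turn, a rotation vector about the tool's x, y, z scaled (see below), a list of three; "grip": the finger opening in mm, from 0 to 85.4. A call has 1 to 20 rows; each row is the pose to reach, as a shift and turn from the pose measured when the call began, along the tool's axes at that moment; what a row does not reach only later rows make up. The controller multiplies each number of a shift by 0.3 m and each number of a turn by 0.5 rad. A row lasts 1/12 s, in which the tool goes at most 41.7 mm and 7.16 degrees, less where a joint would pass 70% of its speed; a pose out of reach is approached as far as the arm can. A call with a number of a shift or a turn outside -1 to 1 is refused whole. A call with a gripper value outside its range is refused whole. The fingers move at their own pace and stop on an object; FORCE is the grip in N (left out, the last holds). Time passes only in rows, so rows that repeat a pose let the fingers close. It gives the time, the measured TCP pose, the force and the opening at its end, in the units of the state.
- sense(): the state, without advancing time (a new reading comes with each control period).
- capture(name): name is "scene" or "top" or "wrist"; returns (picture, depth): 480x640x3 uint8, red, green, blue; 480x640 float32, mm along the optical axis (not along the pixel's ray), 0 where there is no reading.
- calibration(name): a dict with "intrinsics" (3x3 intrinsics, pixels), "world_from_camera" (4x4, takes a point from camera to world coordinates). Camera axes: x right, y up, looking along -z (the intrinsics and any distortion apply to the point x, -y, -z); pixel columns grow to the right and rows downward; lengths in mm; the calibration is good to about 2 mm. A picture is of the moment at which its call begins: read the wrist's pose just before it. calibration takes no time and is no camera call; for the wrist camera it gives the pose at the moment of the call.
- finish_job(): hands the job in, once; it reports no verdict.
The state is a dict: "time_s": time; "joints": joint angles; "dq": joint speeds; "tau": joint torques, N m; "eef_pos": TCP position; "ee_rot": TCP orientation; "force": force on the tool from outside, world axes, zero at the start; "wrist_torque": the same for the moment, N m; "grip_width": opening from 0.0 (shut) to 1.0 (fully open).
Only numpy, scipy, OpenCV 4.12 (cv2) and the standard library are available. Lean on these libraries where they do the work, as an engineer would, in place of code of your own. Each camera call takes 0.05 s, during which the arm holds its last target.

## Task

Stand the square glass jar with the orange lid fully down in the bottle warmer's square well, lid still on, setting it in without dropping it; the well then braces it. Unscrew the tight orange lid counterclockwise until its threads let go and lift it off, leaving the jar standing in the well, the warmer switched off and everything else where it is. Finish while holding the lid in the gripper, still and level, centred over the open jar, clear of its rim but no more than about 5 cm above it; do not put it down or let go.

Things in the scene. Friction and masses are not known exactly. Their poses are not given: they have to be found in the camera images.
- jar: Clear pale square glass jar under the orange lid, standing on the steel tray at first. Body 60 x 60 mm with rounded corners, 66 mm high, then a shoulder (to 72 mm) and a round neck; rim 92 mm high, 96 mm to the lid's top; about 0.26 kg. Origin: centre of its underside; z up, x and y normal to its flat sides. While the lid is tight the jar can be carried by the lid.
- lid: Orange ribbed twist-off lid on that jar, 58 mm across, 16 mm high, 35 g. Origin: centre of its lower edge, 80 mm above the jar's underside when on; z up. Its top plate lies on the jar's rim, its skirt reaches 12 mm below the rim. At first it is tight (about 0.4 N m to crack it, a stop clockwise), its x axis along the jar's x axis.
- lid_top (a point): Centre of the orange lid's top face, 16 mm above the lid's origin; z up. The lid's round side is the place to grip, from above at any yaw, both to carry the jar and (about 60 N) to unscrew; fingertips may reach up to 10 mm below its lower edge before they meet the jar's shoulder.
- warmer: Off-white bottle warmer, rounded square box 134 x 134 x 98 mm, fixed. Origin: centre of its underside; z up, panel and switch face its -x. In its top a steel-lined square well, 64.5 x 64.5 mm, 56 mm deep, sides along the warmer's x and y, mouth bevelled 6 mm. It takes the jar at any quarter turn with 2 mm to spare each side and about 5 degrees of turning play either way.
- well (a point): Centre of the well's floor, 42 mm above the work surface and 56 mm below the warmer's top; axes as the warmer's. When the jar stands fully down, its underside is here, its rim 36 mm above the warmer's top and the lid's lower edge 24 mm above it.
- switch (a joint): Small steel toggle switch, 20 mm long, in the middle of the warmer's front panel 40 mm above the work surface. 0 = off (points down), 0.95 rad = on (points up).
- tray: Stainless steel tray, 200 x 310 mm, 4 mm thick floor, rim 16 mm high, fixed. Origin: centre of its underside. Both jars stand on its floor, about 140 mm apart.
- white_jar: The other jar of the set, same size, with a white lid (top 96 mm above its underside), 0.33 kg, on the tray; not needed. Origin: centre of its underside.
- bottle_a: Closed square glass bottle lying on its side, 56 x 56 x 156 mm, blue cap; not needed. Origin: middle of its long axis, 28 mm up; x along the bottle towards the cap.
- bottle_b: Closed square glass bottle lying on its side, 56 x 56 x 156 mm, yellow cap; not needed. Origin: middle of its long axis, 28 mm up; x along the bottle towards the cap.
- dispenser: Pale blue plastic push dispenser, 68 x 68 x 171 mm; not needed. Origin: centre of its underside.
- teether: Pink silicone teether ring lying flat, 75 mm across, 19 mm high; not needed. Origin: its centre, on the surface.
- bowl: Sage green bowl, 116 mm across, 45 mm high; not needed. Origin: centre of its underside.
- cup: Yellow beaker, 72 mm across, 62 mm high; not needed. Origin: centre of its underside.
- neck (a point): Centre of the jar's rim, moving with the jar; z up. Three threads on the neck below hold three lugs in the lid. Turned counterclockwise from above relative to the jar, the lid slackens after 15 degrees, lets go at about 45 and lifts straight off from 50 to 95 (70 is best); farther on the next threads block it. It does not rise while turning; pulled up too early it brings the jar along.
Mind the look-alikes: they are no part of the job. What is shaped like the warmer but blue is not meant.

How it is judged (in metres and radians):
On the way, in this order (a step that is already met when the one before it is completed fails the run):
1. the jar stands fully down in the warmer's well with its lid still on tight (z of jar in the frame of well below 0.006 m and horizontal distance between jar and well below 0.006 m and angle between jar's own z axis and vertical below 0.08 rad and z of lid in the frame of jar below 0.084 m and angle between the x axis of lid and the x axis of jar, either way round below 0.25 rad), for 0.2 s.
2. the lid has been turned until its threads let go, the jar still down in the well (z of jar in the frame of well below 0.006 m and horizontal distance between jar and well below 0.006 m and angle between jar's own z axis and vertical below 0.08 rad and angle between the x axis of lid and the x axis of jar, either way round above 0.7 rad), for 0.1 s.
At the end, for the whole second after the job is handed in: Jar upright (0.08 rad) on the well's floor (6 mm in height and sideways); lid held by the fingers (over 2 N), still, level (0.2 rad), touching neither jar nor warmer, within 20 mm of the jar's axis, its lower edge 2 to 58 mm above the rim; switch off (under 0.3 rad) (z of jar in the frame of well below 0.006 m and horizontal distance between jar and well below 0.006 m and angle between jar's own z axis and vertical below 0.08 rad and z of lid in the frame of jar between 0.094 and 0.15 m and horizontal distance between lid and jar below 0.02 m and angle between lid's own z axis and vertical below 0.2 rad and contact force between lid and the fingers above 2 N and contact force between lid and jar below 0.05 N and contact force between lid and warmer below 0.05 N and linear speed of each of lid, jar below 0.02 m/s and value of joint switch below 0.3 rad); the arm keeps its last pose, push and grip.
It fails at once if one of the things not needed (white jar, bottles, dispenser, teether, bowl, beaker) is moved by more than 30 mm (distance of any of white_jar, bottle_a, bottle_b, dispenser, teether, bowl, cup from where it was at the start of the episode above 0.03 m).
It fails at once if the warmer is switched on (value of joint switch above 0.5 rad).
It fails at once if the glass jar is dropped (falls faster than 0.6 m/s while not held) (linear speed of jar above 0.6 m/s and contact force between the fingers and lid below 0.3 N and contact force between the fingers and jar below 0.3 N).
It also fails if it takes over 42 s, if anything falls off the work surface, if the arm or the gripper's body presses on something with over 40 N, if the wrist force passes 120 N, or if a joint passes its speed limit or range.

## Working session

There is one attempt and no reset: what is moved stays moved. The work goes in short steps, Python scripts to look and compute and a shell command to move; the robot and the scene stay as the last step left them, time stands still between calls to the robot, and variables do not carry over. Pictures are saved under pics/ and viewed, and the job is handed in when it is done.

```bash
mkdir -p pics; ls; python3 - <<'E'
from rig import sense,capture,calibration,grasp_offset
import cv2
print(grasp_offset,sense())
for n in("scene","top"):
    p,d=capture(n); cv2.imwrite(f"pics/{n}0.png",p[:,:,::-1]); c=calibration(n); print(n,c)
E
```

```text
pics
18.700000000000003 {'time_s': 0.0, 'joints': array([-1.44441745e+00,  3.13478487e-01,  1.49845663e+00, -4.12026335e-06,
        1.33098515e+00, -2.23394402e-01]), 'dq': array([-0.0003123 , -0.0012748 ,  0.0014813 , -0.00041035,  0.00176224,
        0.00063345]), 'tau': array([ 1.29792884e-04, -4.12266254e+01, -2.59741187e+01, -1.36932263e-04,
        4.24539248e-03, -3.46801787e-08]), 'eef_pos': array([ 179.86047118, -492.90591327,  196.91316717]), 'ee_rot': array([ 0.57905499,  0.40572116,  0.57968793, -0.40502785]), 'force': array([0.19580855, 0.21116339, 1.01616211]), 'wrist_torque': array([-0.00863704,  0.05669164, -0.02032412]), 'grip_width': 1.0028837035200138}
scene {'intrinsics': array([[543.2306153 ,   0.        , 326.76434358],
       [  0.        , 543.2306153 , 245.81719381],
       [  0.        ,   0.        ,   1.        ]]), 'world_from_camera': array([[-5.46588847e-01, -5.87840418e-01,  5.96392719e-01,
         1.33420744e+03],
       [ 8.37349931e-01, -3.91546474e-01,  3.81492401e-01,
         5.20449358e+02],
       [ 9.25881360e-03,  7.07908893e-01,  7.06243070e-01,
         1.08292347e+03],
       [ 0.00000000e+00,  0.00000000e+00,  0.00000000e+00,
         1.00000000e+00]])}
top {'intrinsics': array([[583.77838794,   0.        , 322.2964741 ],
       [  0.        , 583.77838794, 235.93200348],
       [  0.        ,   0.        ,   1.        ]]), 'world_from_camera': array([[ 1.43936929e-03,  9.75040458e-01, -2.22022596e-01,
         1.95400242e+02],
       [-9.99993642e-01,  2.12780101e-03,  2.86156429e-03,
         9.17752153e+00],
       [ 3.26256086e-03,  2.22017065e-01,  9.75037322e-01,
         1.60321261e+03],
       [ 0.00000000e+00,  0.00000000e+00,  0.00000000e+00,
         1.00000000e+00]])}
```

View pics/scene0.png

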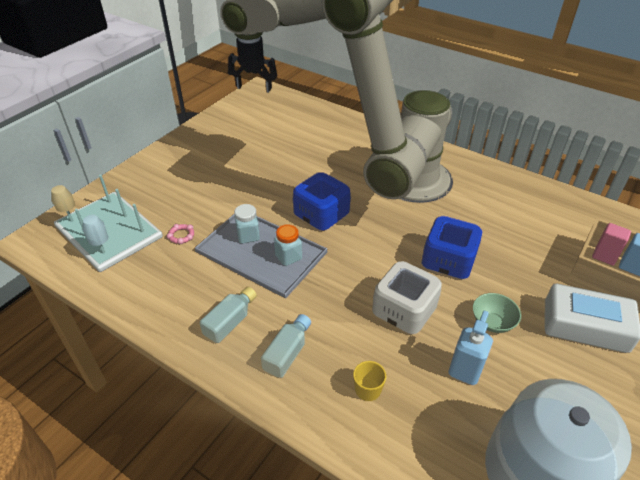

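View pics/top0.png

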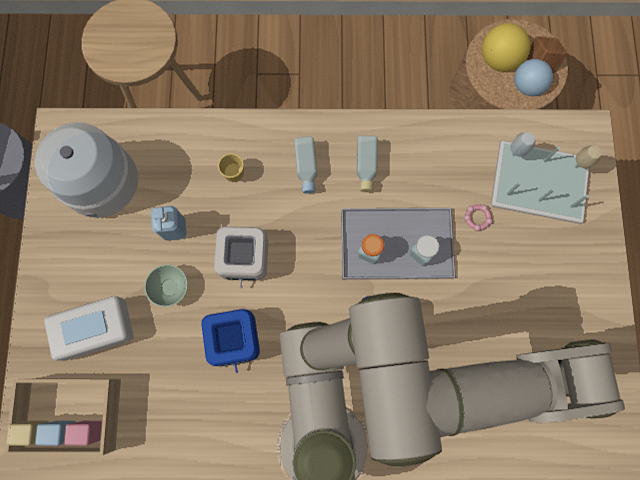

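Look-alikes: orange-lid jar at top (373,244) vs white-lid jar (425,246). Off-white warmer at top (241,252) vs blue boxes at top (230,337) and scene (322,200). I choose the orange-lid jar and the off-white warmer, and will check both in close crops.

```bash
cat > h.py <<'E'
import numpy as np,cv2
from rig import sense,capture,calibration,grasp_offset
def cloud(n):
    c=calibration(n); p,d=capture(n); K=c["intrinsics"];W=c["world_from_camera"]
    v,u=np.mgrid[:480,:640]
    P=np.stack([(u-K[0,2])/K[0,0]*d,-(v-K[1,2])/K[1,1]*d,-d],-1)@W[:3,:3].T+W[:3,3]
    P[d==0]=np.nan
    return p,P
E
python3 - <<'E'
from h import *
out=[]
for n,box in(("top",(200,200,470,300)),("scene",(190,180,460,340))):
    p,P=cloud(n)
    x0,y0,x1,y1=box
    out.append(cv2.resize(p[y0:y1,x0:x1],(800,int(800*(y1-y0)/(x1-x0))))[:,:,::-1])
    r,g,b=[p[...,i].astype(int) for i in range(3)]
    m=(r>180)&(g<150)&(b<80)&(r-g>70)&(P[...,2]>40)&(P[...,2]<130)
    q=P[m]; print(n,"orange",m.sum(),np.median(q,0)); 
    t=q[q[:,2]>np.percentile(q[:,2],60)-4]; print(" top range",t.min(0),t.max(0),np.median(t,0))
    # warmer top
    w=(abs(P[...,2]-98)<6)&(r>150)&(abs(r-b)<60)
    k,l,s,c=cv2.connectedComponentsWithStats(w.astype(np.uint8))
    for i in range(1,k):
        if s[i,4]>150:
            q=P[l==i]; h=cv2.minAreaRect(q[:,:2].astype(np.float32)); print(" warmer?",c[i],s[i,4],h,np.median(q[:,2]))
    s_=(P[...,2]>98-60)&(P[...,2]<98-52)
    # jar body sides
cv2.imwrite("pics/c0.png",out[0]);cv2.imwrite("pics/c1.png",out[1])
E
```

```text
top orange 109 [ 513.98925809 -123.39774467  101.14504159]
 top range [ 487.89635418 -152.41753216   98.08947442] [540.16268006 -99.60929914 114.68647069] [ 514.82294414 -121.70390347  102.13428245]
 warmer? [237.68061874 251.11191993] 1099 ((500.4442443847656, 224.7954864501953), (124.36283111572266, 129.96836853027344), 89.28131866455078) 99.29774783241919
 warmer? [427.02348993 245.84899329] 298 ((511.905517578125, -271.6869812011719), (55.63544845581055, 55.103267669677734), 74.84783172607422) 100.16231378905513
scene orange 257 [ 517.31692343 -125.23020949   99.74750307]
 top range [ 490.56868329 -156.86642852   96.20625474] [544.85744567 -98.44239414 106.08485108] [ 517.28050376 -126.13120687   99.89743793]
 warmer? [244.89105058 211.00389105] 257 ((510.91534423828125, -272.4436950683594), (57.80552291870117, 61.29051208496094), 85.59371185302734) 99.54869089719034
 warmer? [408.56009812 286.52166803] 1223 ((503.133056640625, 222.9913787841797), (129.0369873046875, 128.18521118164062), 87.71350860595703) 97.63424785560414
```

View pics/c0.png

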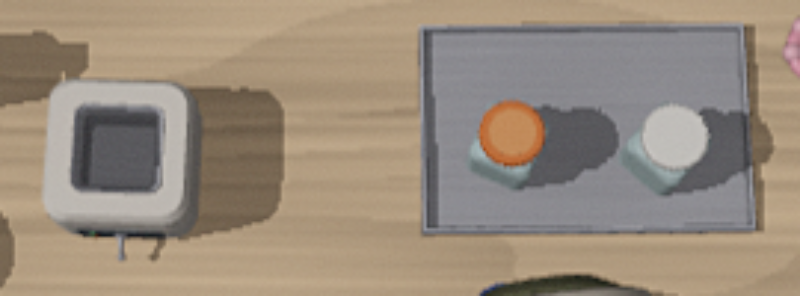

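View pics/c1.png

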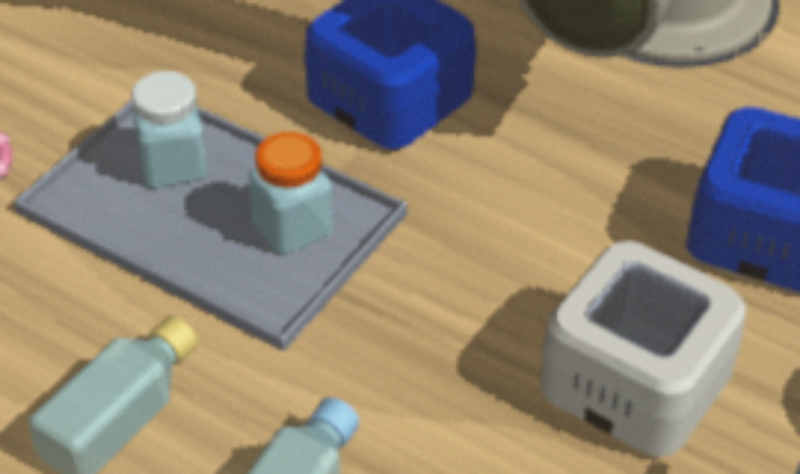

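Both choices check out in the crops: in the top crop the orange lid is at (512,132), with its body turned about 30° on the tray. The off-white warmer is at (122,155), with its switch towards -x. Next I compute the first approach.

```bash
cat >> h.py <<'E'
from scipy.spatial.transform import Rotation as Ro
def pose():
    s=sense(); return np.array(s["eef_pos"]),Ro.from_quat(s["ee_rot"],scalar_first=True)
def down(yaw): # jaw axis z at world yaw (deg)
    a=np.radians(yaw); z=np.array([np.cos(a),np.sin(a),0]); x=np.array([0,0,-1.]); y=np.cross(z,x)
    return Ro.from_matrix(np.stack([x,y,z],1))
def plan(pos,yaw=None):
    p,R=pose(); z=R.as_matrix()[:,2]; cy=np.degrees(np.arctan2(z[1],z[0]))
    T=R if yaw is None else down(yaw)
    l=R.inv().apply(np.array(pos)-p)/300; r=(R.inv()*T).as_rotvec()/.5
    print("p",p.round(1),"yaw %.1f"%cy,"lin",l.round(4),"rot",r.round(4),"| rows: mm/41.7 =%.1f, deg/7.16=%.1f"%(np.linalg.norm(l)*300/41.7,np.degrees(np.linalg.norm(r)*.5)/7.16))
E
python3 - <<'E'
from h import *
p,R=pose();print(R.as_matrix().round(3));
plan([475,-260,260],70.2)
c=calibration("wrist");W=c["world_from_camera"];print(c["intrinsics"]);print("cam in tool",R.inv().apply(W[:3,3]-p), "look",R.inv().apply(-W[:3,2]),"up",R.inv().apply(W[:3,1]))
E
```

```text
[[-0.     0.939  0.343]
 [ 0.001  0.343 -0.939]
 [-1.     0.    -0.001]]
p [ 179.9 -493.1  197.1] yaw -70.0 lin [-0.209   1.1904 -0.3929] rot [-4.8925e+00 -2.0000e-04 -2.0000e-03] | rows: mm/41.7 =9.1, deg/7.16=19.6
[[392.48421955   0.         315.98885909]
 [  0.         392.48421955 234.73681888]
 [  0.           0.           1.        ]]
cam in tool [-176.65661904   73.76260273   -1.30672329] look [ 9.58070232e-01 -2.86532405e-01  7.82087658e-04] up [ 0.28653315  0.95806967 -0.00112154]
```

```bash
python3 -m jog '[{"linear":[-0.15,0.98,-0.5],"rotation":[0,0,0],"grip":85},{"linear":[-0.15,0.98,-0.5],"rotation":[0,0,0],"grip":85},{"linear":[-0.15,0.98,-0.5],"rotation":[0,0,0],"grip":85},{"linear":[-0.15,0.98,-0.5],"rotation":[0,0,0],"grip":85},{"linear":[-0.15,0.98,-0.5],"rotation":[0,0,0],"grip":85},{"linear":[-0.15,0.98,-0.5],"rotation":[0,0,0],"grip":85},{"linear":[-0.15,0.98,-0.5],"rotation":[0,0,0],"grip":85},{"linear":[-0.15,0.98,-0.5],"rotation":[0,0,0],"grip":85},{"linear":[-0.15,0.98,-0.5],"rotation":[0,0,0],"grip":85}]'
python3 - <<'E'
from h import *
plan([515,-124,230],-70)
E
```

```text
time_s: 0.95
eef_pos: [408.3, -246.7, 243.4]
ee_rot: [0.581, 0.404, 0.58, -0.403]
force: [0.2, -0.4, -0.5]
grip_width: 0.994
p [ 408.3 -246.7  243.4] yaw -69.6 lin [ 0.0459  0.476  -0.2593] rot [ 0.0148  0.0001 -0.005 ] | rows: mm/41.7 =3.9, deg/7.16=0.1
```

```bash
python3 -m jog '[{"linear":[0.045,0.476,-0.26],"rotation":[0.015,0,-0.005],"grip":85},{"linear":[0.045,0.476,-0.26],"rotation":[0.015,0,-0.005],"grip":85},{"linear":[0.045,0.476,-0.26],"rotation":[0.015,0,-0.005],"grip":85},{"linear":[0.045,0.476,-0.26],"rotation":[0.015,0,-0.005],"grip":85},{"linear":[0.045,0.476,-0.26],"rotation":[0.015,0,-0.005],"grip":85},{"linear":[0.045,0.476,-0.26],"rotation":[0.015,0,-0.005],"grip":85}]'
python3 - <<'E'
from h import *
p,P=cloud("wrist"); cv2.imwrite("pics/w1.png",p[:,:,::-1])
r,g,b=[p[...,i].astype(int) for i in range(3)]
m=(r>150)&(r-b>110)&(r-g>60)&(P[...,2]>70)&(P[...,2]<130)
q=P[m];print(m.sum(),np.nanmedian(q,0),np.nanpercentile(q[:,2],[5,50,95]))
t=q[q[:,2]>np.median(q[:,2])-4];print(cv2.minEnclosingCircle(t[:,:2].astype(np.float32)),t.mean(0))
p2,P2=cloud("scene"); cv2.imwrite("pics/s1.png",p2[:,:,::-1])
r,g,b=[p2[...,i].astype(int) for i in range(3)]
E
```

```text
time_s: 1.45
eef_pos: [515.5, -122.4, 229.6]
ee_rot: [0.579, 0.405, 0.58, -0.405]
force: [0.1, -0.8, 1.3]
grip_width: 1.001
3745 [ 517.21711177 -125.82381523  100.3811966 ] [ 99.02380295 100.3811966  101.60049551]
((516.2695922851562, -127.00901794433594), 29.405649185180664) [ 517.02172939 -125.95586104  100.36266456]
```

View pics/w1.png

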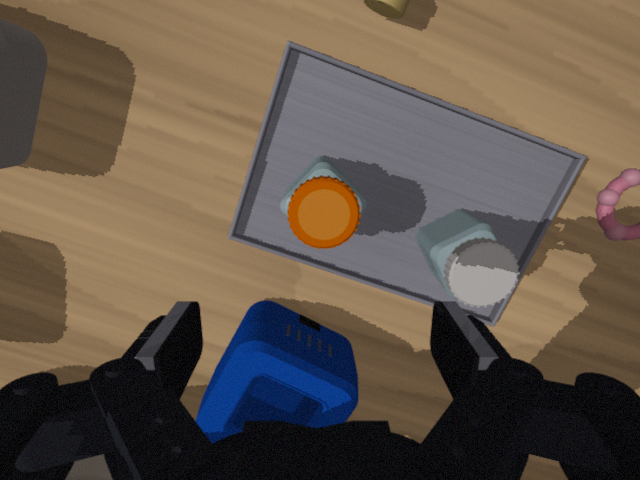

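The wrist view shows the orange lid at (324,212) with a turned jar corner above it, and the white lid at (481,272). The lid centre is about (516.5,-126). Next I fit the jar's yaw from its side faces.

```bash
cat > yaw.py <<'E'
from h import *
from scipy.optimize import least_squares
def square(Q,c0,h):
    best=None
    for a0 in range(0,90,15):
        def f(v):
            a=np.radians(v[2]);d=Q-v[:2];x=d@[np.cos(a),np.sin(a)];y=d@[-np.sin(a),np.cos(a)]
            # rounded box sdf r=8
            qx=abs(x)-h+8;qy=abs(y)-h+8
            return np.hypot(np.maximum(qx,0),np.maximum(qy,0))+np.minimum(np.maximum(qx,qy),0)-8
        s=least_squares(f,[*c0,a0],loss="soft_l1",f_scale=1.)
        if best is None or s.cost<best.cost: best=s
    v=best.x.copy(); v[2]=(v[2]+45)%90-45
    return v,np.median(abs(best.fun)),len(Q)
E
python3 - <<'E'
from yaw import *
A=[]
for n in("top","scene","wrist"):
    p,P=cloud(n)
    Q=P.reshape(-1,3); Q=Q[(Q[:,2]>14)&(Q[:,2]<60)&(np.hypot(Q[:,0]-516.5,Q[:,1]+126)<44)]
    if len(Q)>20: print(n,square(Q[:,:2],[516.5,-126],30)); A.append(Q)
A=np.vstack(A);print(square(A[:,:2],[516.5,-126],30))
# warmer: outer walls and well walls
B=[]
for n in("top","scene"):
    p,P=cloud(n);Q=P.reshape(-1,3);r=np.hypot(Q[:,0]-502,Q[:,1]-224)
    O=Q[(Q[:,2]>15)&(Q[:,2]<80)&(r<97)&(r>60)]; print(n,"warmer outer",square(O[:,:2],[502,224],67))
    I=Q[(Q[:,2]>48)&(Q[:,2]<88)&(r<50)]; print(n,"well",square(I[:,:2],[502,224],32.25))
    B.append(Q[(abs(Q[:,2]-98)<5)&(r<95)])
E
```

```text
scene (array([ 515.76085931, -129.38000579,  -24.05674642]), np.float64(0.9239013319253715), 323)
wrist (array([ 516.12900422, -126.88237133,  -23.85864029]), np.float64(0.14921976335515197), 321)
(array([ 515.95605117, -127.89691328,  -23.7329924 ]), np.float64(0.9962552214233948), 644)
top warmer outer (array([500.72776919, 223.60428181,  -1.77007862]), np.float64(1.054381641628865), 300)
top well (array([501.24533298, 222.5787961 ,  -2.08562321]), np.float64(0.8992787421796571), 179)
scene warmer outer (array([499.91578041, 220.36258477,  -1.80490952]), np.float64(1.1994497791870913), 1083)
scene well (array([500.61307738, 221.13619073,  -1.49094956]), np.float64(0.9757505872631285), 313)
```

```bash
python3 - <<'E'
from h import *
plan([516.4,-126.6,120],-70)
plan([516.4,-126.6,72],-70)
E
```

```text
p [ 514.5 -124.8  230.5] yaw -70.1 lin [0.3684 0.0037 0.0077] rot [-0.0037  0.0008 -0.0004] | rows: mm/41.7 =2.7, deg/7.16=0.0
p [ 514.5 -124.8  230.5] yaw -70.1 lin [0.5284 0.0037 0.0076] rot [-0.0037  0.0008 -0.0004] | rows: mm/41.7 =3.8, deg/7.16=0.0
```

```bash
python3 -m jog '[{"linear":[0.13,0.004,0.008],"rotation":[0,0,0],"grip":85},{"linear":[0.26,0.004,0.008],"rotation":[0,0,0],"grip":85},{"linear":[0.37,0.004,0.008],"rotation":[0,0,0],"grip":85},{"linear":[0.44,0.004,0.008],"rotation":[0,0,0],"grip":85},{"linear":[0.5,0.004,0.008],"rotation":[0,0,0],"grip":85},{"linear":[0.528,0.004,0.008],"rotation":[0,0,0],"grip":85},{"linear":[0.528,0.004,0.008],"rotation":[0,0,0],"grip":85},{"linear":[0.528,0.004,0.008],"rotation":[0,0,0],"grip":85}]' 60
python3 - <<'E'
from h import *
p,P=cloud("wrist"); cv2.imwrite("pics/w2.png",p[:,:,::-1])
plan([516.4,-126.6,72],-70)
E
```

```text
time_s: 2.47
eef_pos: [516.8, -127.1, 72.8]
ee_rot: [0.579, 0.406, 0.578, -0.406]
force: [-0.1, 0.1, 0.8]
grip_width: 0.995
p [ 517.1 -127.2   73.3] yaw -70.1 lin [ 0.0044 -0.0016 -0.0026] rot [-0.0043  0.0036 -0.0031] | rows: mm/41.7 =0.0, deg/7.16=0.0
```

View pics/w2.png

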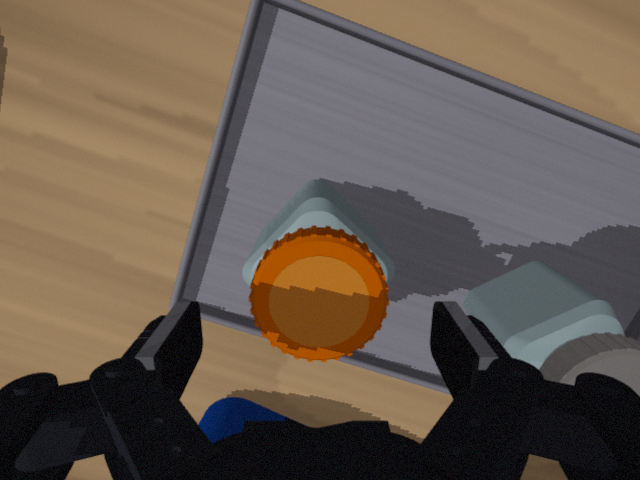

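The lid, at (319,293), sits midway between the pads. I close the fingers now.

```bash
python3 -m jog '[{"linear":[0,0,0],"rotation":[0,0,0],"grip":50},{"linear":[0,0,0],"rotation":[0,0,0],"grip":50},{"linear":[0,0,0],"rotation":[0,0,0],"grip":50},{"linear":[0,0,0],"rotation":[0,0,0],"grip":50},{"linear":[0,0,0],"rotation":[0,0,0],"grip":50},{"linear":[0,0,0],"rotation":[0,0,0],"grip":50}]' 60
python3 - <<'E'
from h import *
p,P=cloud("wrist"); cv2.imwrite("pics/w3.png",p[:,:,::-1])
plan([516.4,-126.6,240],-70); print(sense()["grip_width"]*85.4)
E
```

```text
time_s: 3.02
eef_pos: [517.1, -127.2, 73.4]
ee_rot: [0.58, 0.406, 0.578, -0.406]
force: [-0.4, -0.4, -0.3]
grip_width: 0.588
p [ 517.1 -127.2   73.4] yaw -70.1 lin [-0.5554 -0.0007 -0.0016] rot [-0.0043  0.0037 -0.0033] | rows: mm/41.7 =4.0, deg/7.16=0.0
50.12517817837925
```

View pics/w3.png

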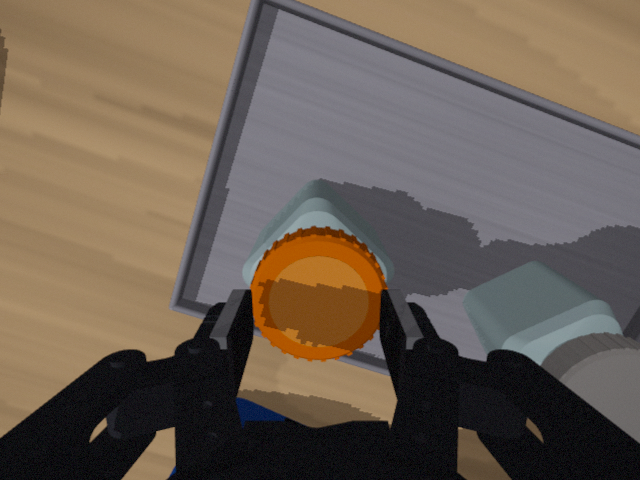

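```bash
python3 -m jog '[{"linear":[0,0,0],"rotation":[0,0,0],"grip":30},{"linear":[0,0,0],"rotation":[0,0,0],"grip":30},{"linear":[0,0,0],"rotation":[0,0,0],"grip":30}]' 60
python3 - <<'E'
from h import *
s=sense();print(s["grip_width"],s["force"],s["wrist_torque"]);plan([516.4,-126.6,240],-70)
p,P=cloud("wrist"); cv2.imwrite("pics/w4.png",p[:,:,::-1])
E
```

```text
time_s: 3.32
eef_pos: [517.1, -127.2, 73.4]
ee_rot: [0.58, 0.406, 0.578, -0.406]
force: [0.0, 0.3, -0.1]
grip_width: 0.35
0.3504608120269274 [ 0.0290224   0.32061646 -0.08137272] [-0.04649637  0.0138615   0.05591442]
p [ 517.1 -127.2   73.4] yaw -70.1 lin [-0.5554 -0.0007 -0.0015] rot [-0.0041  0.0036 -0.0031] | rows: mm/41.7 =4.0, deg/7.16=0.0
```

View pics/w4.png

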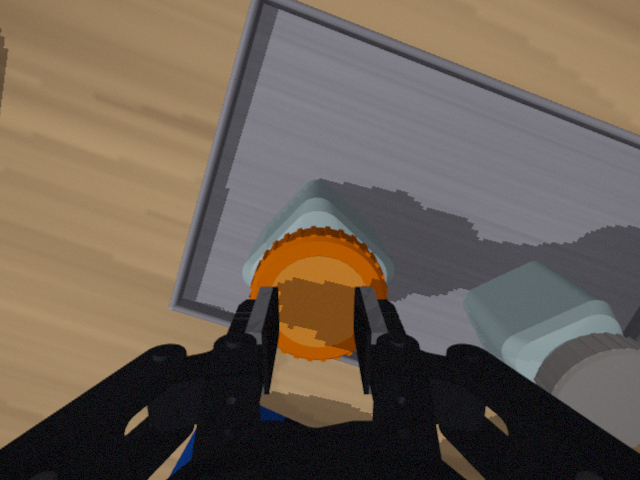

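Both closures went past the lid width without contact, and the pads' shadow falls on the lid. So the fingers are above the lid, and I measure where the tips really are.

```bash
python3 - <<'E'
from h import *
p0,R=pose()
p,P=cloud("wrist")
T=R.inv().apply((P-p0).reshape(-1,3)).reshape(P.shape)
for (u,v) in [(270,292),(262,292),(365,292),(372,292),(268,330),(365,330),(268,385),(320,295),(240,330),(320,240),(300,130)]:
    print(u,v,p[v,u],"world",P[v,u].round(1),"tool",T[v,u].round(1))
p,P=cloud("scene");cv2.imwrite("pics/s2.png",cv2.resize(p[140:300,200:380],(720,640)[:2])[:600,:,::-1])
p,P=cloud("top");cv2.imwrite("pics/t2.png",p[:,:,::-1])
E
```

```text
270 292 [72 70 72] world [ 521.7 -106.   116.4] tool [-43.1  11.6 -18.2]
262 292 [75 72 79] world [ 521.1 -103.2  117.3] tool [-44.   12.  -21.1]
365 292 [73 73 77] world [ 534.4 -138.7  118.1] tool [-44.7  12.4  16.8]
372 292 [74 70 76] world [ 534.8 -141.5  117. ] tool [-43.5  11.9  19.6]
268 330 [14 13 15] world [ 519.7 -108.6  138.9] tool [-65.5   8.8 -16.5]
365 330 [10 11 13] world [ 532.9 -135.8  144.4] tool [-71.   12.   13.7]
268 385 [16 14 22] world [ 504.3 -114.3  144.4] tool [-71.1  -7.6 -16.4]
320 295 [127  74  25] world [ 520.1 -126.6  100.9] tool [-27.5   3.    0.5]
240 330 [21 21 19] world [ 515.7 -100.2  137.3] tool [-64.    7.9 -25.7]
320 240 [162  78   0] world [ 542.1 -118.5   99.4] tool [-26.   26.5   0.4]
300 130 [125 126 134] world [576.  -94.4   4.1] tool [ 69.3  66.4 -10.9]
```

View pics/s2.png

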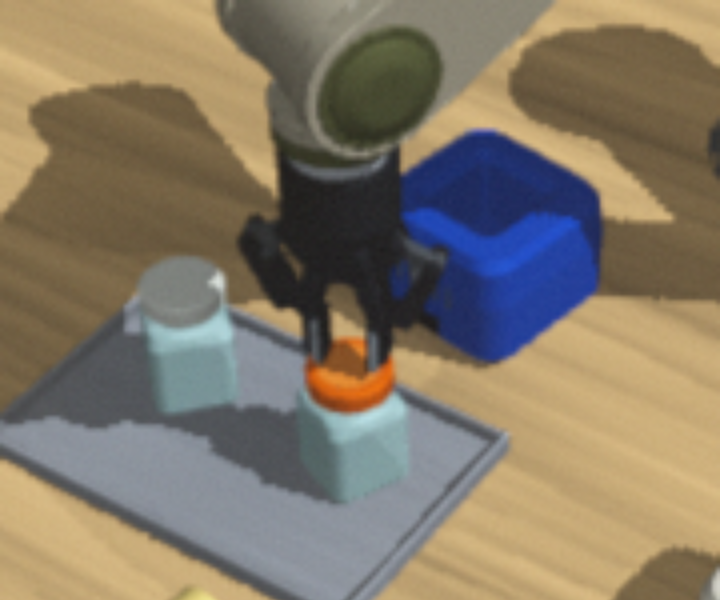

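The depth shows the tips about 40 mm behind the reported TCP, so world z is about 115 and clear above the lid. I reopen to 70 mm and measure them there.

```bash
python3 -m jog '[{"linear":[0,0,0],"rotation":[0,0,0],"grip":72},{"linear":[0,0,0],"rotation":[0,0,0],"grip":72},{"linear":[0,0,0],"rotation":[0,0,0],"grip":72},{"linear":[0,0,0],"rotation":[0,0,0],"grip":72},{"linear":[0,0,0],"rotation":[0,0,0],"grip":72}]' 60
python3 - <<'E'
from h import *
p0,R=pose()
p,P=cloud("wrist");cv2.imwrite("pics/w5.png",p[240:480,150:490,::-1])
T=R.inv().apply((P-p0).reshape(-1,3)).reshape(P.shape)
m=(p.max(2)<100)&(T[...,0]<-30)&(T[...,0]>-80)&(abs(T[...,2])<46)
q=T[m]
print(m.sum(),[np.sort(q[(np.sign(q[:,2])==s)][:,0])[-60::10].round(1) for s in(-1,1)])
for s in(-1,1):
    w=q[(q[:,2]*s>0)&(q[:,0]>-60)];
    if len(w): print(s,np.percentile(w,[2,50,98],axis=0).round(1))
E
```

```text
time_s: 3.93
eef_pos: [517.1, -127.2, 73.4]
ee_rot: [0.58, 0.406, 0.578, -0.406]
force: [0.1, -1.0, 0.9]
grip_width: 0.844
6531 [array([-44.2, -43.9, -43.7, -43.2, -43. , -42.5]), array([-44.5, -44.3, -44. , -43.7, -43.5, -43. ])]
-1 [[-59.7  -9.2 -43.5]
 [-52.7   5.9 -37.4]
 [-43.1  12.3 -37. ]]
1 [[-59.7  -9.   34.4]
 [-53.    7.6  34.8]
 [-43.6  12.4  45.5]]
```

View pics/w5.png

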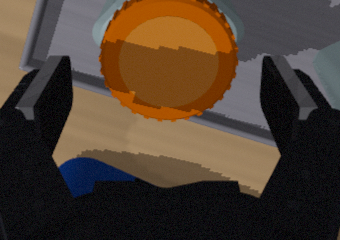

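```bash
python3 -m jog '[{"linear":[0.05,0,0],"rotation":[0,0,0],"grip":72},{"linear":[0.09,0,0],"rotation":[0,0,0],"grip":72},{"linear":[0.115,0,0],"rotation":[0,0,0],"grip":72},{"linear":[0.115,0,0],"rotation":[0,0,0],"grip":50},{"linear":[0.115,0,0],"rotation":[0,0,0],"grip":50},{"linear":[0.115,0,0],"rotation":[0,0,0],"grip":50},{"linear":[0.115,0,0],"rotation":[0,0,0],"grip":50},{"linear":[0.115,0,0],"rotation":[0,0,0],"grip":50},{"linear":[0.115,0,0],"rotation":[0,0,0],"grip":50}]' 70
python3 - <<'E'
from h import *
p0,R=pose()
p,P=cloud("wrist");cv2.imwrite("pics/w6.png",p[:,:,::-1])
plan([516.4,-126.6,200],-70)
s=sense();print(s["grip_width"]*85.4,s["wrist_torque"])
E
```

```text
time_s: 4.73
eef_pos: [517.2, -127.2, 39.1]
ee_rot: [0.58, 0.406, 0.578, -0.406]
force: [0.3, 0.6, -3.2]
grip_width: 0.653
p [ 517.2 -127.2   39. ] yaw -70.1 lin [-0.5367 -0.0009 -0.0017] rot [-0.0042  0.0037 -0.0033] | rows: mm/41.7 =3.9, deg/7.16=0.0
55.721467255467005 [ 0.02803258 -0.01298762 -0.03654817]
```

View pics/w6.png

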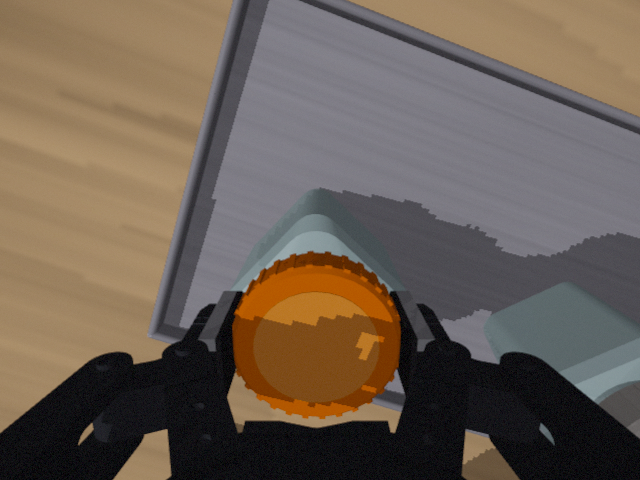

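The lid is gripped and stopped at 56 mm, between the pads at (316,335). Lifting next.

```bash
python3 -m jog '[{"linear":[-0.03,0,0],"rotation":[0,0,0],"grip":45},{"linear":[-0.1,0,0],"rotation":[0,0,0],"grip":45},{"linear":[-0.2,0,0],"rotation":[0,0,0],"grip":45},{"linear":[-0.3,0,0],"rotation":[0,0,0],"grip":45},{"linear":[-0.4,0,0],"rotation":[0,0,0],"grip":45},{"linear":[-0.47,0,0],"rotation":[0,0,0],"grip":45},{"linear":[-0.52,0,0],"rotation":[0,0,0],"grip":45},{"linear":[-0.52,0,0],"rotation":[0,0,0],"grip":45}]' 70
python3 - <<'E'
from h import *
p,P=cloud("scene");cv2.imwrite("pics/s3.png",cv2.resize(p[100:300,160:400],(720,600))[:,:,::-1])
plan([505,80,198],-48)
s=sense();print(s["grip_width"]*85.4,s["force"],s["wrist_torque"])
E
```

```text
time_s: 5.45
eef_pos: [518.0, -127.5, 198.9]
ee_rot: [0.582, 0.407, 0.576, -0.406]
force: [0.2, 0.8, -2.3]
grip_width: 0.656
p [ 517.3 -127.2  196.6] yaw -70.1 lin [-0.0069  0.1964 -0.6633] rot [-0.7719  0.0099 -0.0061] | rows: mm/41.7 =5.0, deg/7.16=3.1
55.86892744395567 [ 0.18077242 -0.90242187 -2.50255879] [ 2.90038878e-02  5.01455970e-04 -9.89098183e-05]
```

View pics/s3.png

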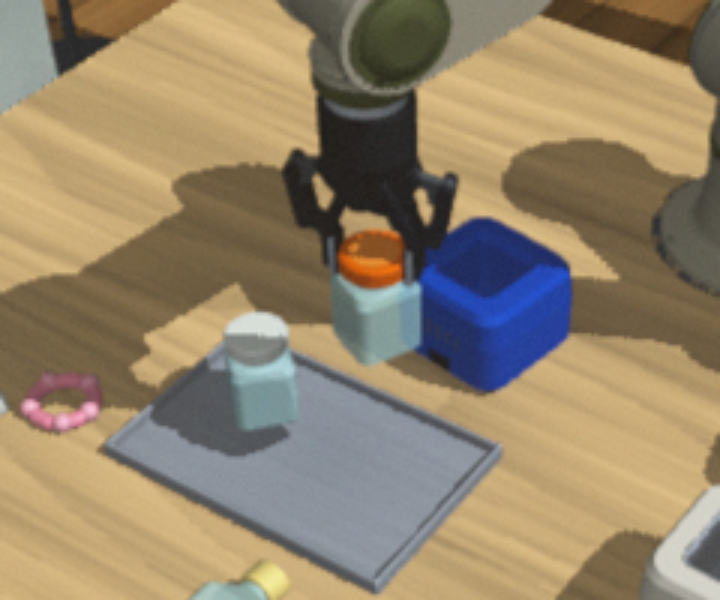

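```bash
python3 -m jog '[{"linear":[-0.007,0.02,-0.06],"rotation":[-0.1,0.002,0],"grip":45},{"linear":[-0.007,0.05,-0.17],"rotation":[-0.25,0.003,-0.002],"grip":45},{"linear":[-0.007,0.09,-0.29],"rotation":[-0.4,0.005,-0.003],"grip":45},{"linear":[-0.007,0.125,-0.42],"rotation":[-0.55,0.007,-0.004],"grip":45},{"linear":[-0.007,0.16,-0.54],"rotation":[-0.68,0.01,-0.006],"grip":45},{"linear":[-0.007,0.185,-0.62],"rotation":[-0.77,0.01,-0.006],"grip":45},{"linear":[-0.007,0.196,-0.663],"rotation":[-0.77,0.01,-0.006],"grip":45},{"linear":[-0.007,0.196,-0.663],"rotation":[-0.77,0.01,-0.006],"grip":45},{"linear":[-0.007,0.196,-0.663],"rotation":[-0.77,0.01,-0.006],"grip":45}]' 70
python3 - <<'E'
from yaw import *
p,P=cloud("wrist");cv2.imwrite("pics/w7.png",p[:,:,::-1])
Q=P.reshape(-1,3);r=np.hypot(Q[:,0]-501,Q[:,1]-223)
O=Q[(Q[:,2]>15)&(Q[:,2]<80)&(r<97)&(r>60)]; print("outer",square(O[:,:2],[501,223],67))
I=Q[(Q[:,2]>48)&(Q[:,2]<88)&(r<50)]; print("well",square(I[:,:2],[501,223],32.25))
p0,R=pose();c=R.apply([0,0,-1])+p0
J=Q[(Q[:,2]<c[2]+20)&(Q[:,2]>c[2]-45)&(np.hypot(Q[:,0]-c[0],Q[:,1]-c[1])<46)]
for lo in(-35,-25,-15,-5,5,15):
    k=J[(J[:,2]>c[2]+lo)&(J[:,2]<c[2]+lo+10)]
    if len(k)>30: print(lo,square(k[:,:2],c[:2],30))
print(c);print(sense()["force"])
E
```

```text
time_s: 6.25
eef_pos: [504.4, 80.1, 197.0]
ee_rot: [0.645, 0.287, 0.647, -0.288]
force: [-0.6, -0.3, -1.9]
grip_width: 0.655
outer (array([499.29763065, 224.47949784,  -1.31072174]), np.float64(0.4825093829017959), 1245)
well (array([500.56897723, 223.69023958,  -1.5533325 ]), np.float64(0.21921422027062398), 3486)
-35 (array([504.27473657,  79.9242619 ,  -1.69308608]), np.float64(0.16482737601587694), 210)
-25 (array([504.27583001,  80.03241543,  -1.65755552]), np.float64(0.14514500830908617), 423)
-15 (array([504.20896066,  80.11580394,  -1.64806163]), np.float64(0.16198782714882753), 499)
-5 (array([504.18042969,  80.21808815,  -1.65802995]), np.float64(0.15275666596896187), 583)
5 (array([504.12318891,  80.31635678,  -1.6697527 ]), np.float64(0.1610331609425799), 680)
15 (array([504.08514445,  80.38125353,  -1.67767092]), np.float64(0.1556578220671767), 385)
[503.94641419  80.11681673 197.17045707]
[ 0.05956985  0.34213367 -2.05355146]
```

View pics/w7.png

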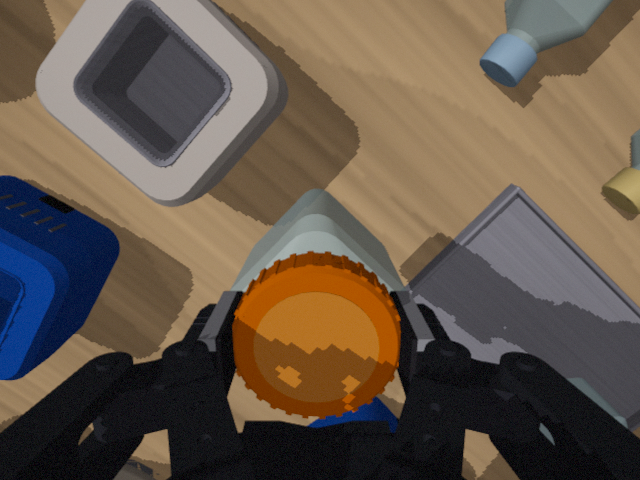

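The wrist view shows the off-white well at (155,85) and the jar body turned in line with it; fitted yaws are -1.6° and -1.7°. I move it over by (-3.7, +143.7) mm.

```bash
python3 - <<'E'
from h import *
p,R=pose(); plan(p+[-3.7,143.7,-10]); plan(p+[-3.7,143.7,-10],-47.9)
E
```

```text
p [504.6  79.4 197.2] yaw -48.1 lin [ 0.0333  0.311  -0.3645] rot [0. 0. 0.] | rows: mm/41.7 =3.5, deg/7.16=0.0
p [504.6  79.4 197.2] yaw -48.1 lin [ 0.0333  0.311  -0.3645] rot [-0.0058 -0.0018  0.0025] | rows: mm/41.7 =3.5, deg/7.16=0.0
```

```bash
python3 -m jog '[{"linear":[0.0,0.04,-0.05],"rotation":[0,0,0],"grip":45},{"linear":[0.01,0.12,-0.14],"rotation":[0,0,0],"grip":45},{"linear":[0.02,0.2,-0.23],"rotation":[0,0,0],"grip":45},{"linear":[0.03,0.27,-0.31],"rotation":[0,0,0],"grip":45},{"linear":[0.033,0.311,-0.363],"rotation":[-0.006,-0.002,0.002],"grip":45},{"linear":[0.033,0.311,-0.363],"rotation":[-0.006,-0.002,0.002],"grip":45},{"linear":[0.033,0.311,-0.363],"rotation":[-0.006,-0.002,0.002],"grip":45}]' 70
python3 - <<'E'
from yaw import *
p,P=cloud("wrist");cv2.imwrite("pics/w8.png",p[:,:,::-1])
Q=P.reshape(-1,3);r=np.hypot(Q[:,0]-501,Q[:,1]-223)
O=Q[(Q[:,2]>15)&(Q[:,2]<85)&(r<97)&(r>55)]; print("outer",square(O[:,:2],[501,223],67),O[:,2].min())
I=Q[(Q[:,2]>48)&(Q[:,2]<88)&(r<50)]; print("well",len(I) and square(I[:,:2],[501,223],32.25))
p0,R=pose();c=R.apply([0,0,-1])+p0
J=Q[(Q[:,2]<c[2]+20)&(Q[:,2]>c[2]-30)&(np.hypot(Q[:,0]-c[0],Q[:,1]-c[1])<46)]
print("jar",square(J[:,:2],c[:2],30),c)
for n in("top","scene"):
    p,P=cloud(n);cv2.imwrite(f"pics/{n}8.png",p[:,:,::-1]);Q=P.reshape(-1,3)
    J=Q[(Q[:,2]<c[2]+20)&(Q[:,2]>c[2]-30)&(np.hypot(Q[:,0]-c[0],Q[:,1]-c[1])<46)]
    if len(J)>30: print(n,"jar",square(J[:,:2],c[:2],30))
E
```

```text
time_s: 6.88
eef_pos: [501.3, 222.3, 186.5]
ee_rot: [0.646, 0.287, 0.647, -0.287]
force: [-0.3, -0.8, -2.9]
grip_width: 0.657
outer (array([499.74475936, 222.26844996,  -1.46793622]), np.float64(0.6576223533804182), 257) 51.3365195116246
well (array([500.6556234 , 223.60620143,  -1.64121041]), np.float64(0.23205872739563205), 367)
jar (array([501.07689506, 222.39992194,  -1.55078249]), np.float64(0.17927637750003278), 2760) [500.8127454  222.36559223 186.80669871]
scene jar (array([501.43202137, 219.33575392,  -2.0413012 ]), np.float64(0.8215653590076357), 467)
```

View pics/w8.png

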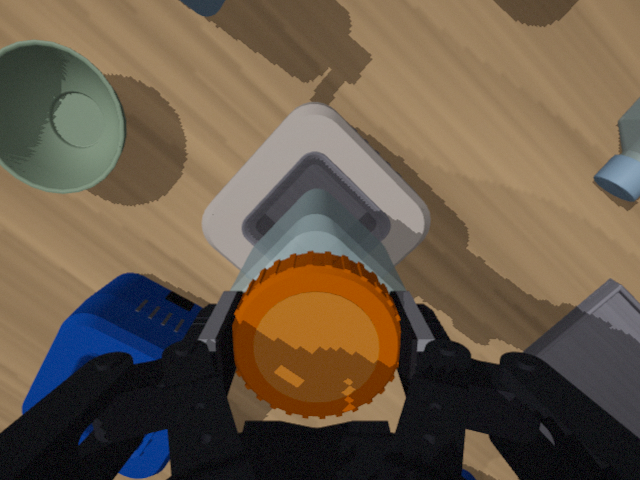

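```bash
python3 - <<'E'
from h import *
p,R=pose(); plan([p[0]-.5,p[1]+1.3,142],-48)
E
```

```text
p [501.6 221.3 187.1] yaw -48.0 lin [ 0.1505  0.0018 -0.0044] rot [-0.0002  0.0004  0.0013] | rows: mm/41.7 =1.1, deg/7.16=0.0
```

```bash
python3 -m jog '[{"linear":[0.03,0.002,-0.005],"rotation":[0,0,0],"grip":45},{"linear":[0.08,0.002,-0.005],"rotation":[0,0,0],"grip":45},{"linear":[0.13,0.002,-0.005],"rotation":[0,0,0],"grip":45},{"linear":[0.15,0.002,-0.005],"rotation":[0,0,0],"grip":45},{"linear":[0.15,0.002,-0.005],"rotation":[0,0,0],"grip":45},{"linear":[0.15,0.002,-0.005],"rotation":[0,0,0],"grip":45}]' 70
python3 - <<'E'
from yaw import *
p0,R=pose();c=R.apply([0,0,-1])+p0
p,P=cloud("wrist");cv2.imwrite("pics/w9.png",p[:,:,::-1])
Q=P.reshape(-1,3);r=np.hypot(Q[:,0]-501,Q[:,1]-223)
J=Q[(Q[:,2]<c[2]+20)&(Q[:,2]>c[2]-30)&(np.hypot(Q[:,0]-c[0],Q[:,1]-c[1])<46)]
print("jar",square(J[:,:2],c[:2],30),p0,sense()["force"])
E
```

```text
time_s: 7.53
eef_pos: [501.3, 222.4, 142.3]
ee_rot: [0.646, 0.288, 0.646, -0.288]
force: [-0.0, 1.2, -2.7]
grip_width: 0.653
jar (array([501.05432888, 222.57854188,  -1.71379204]), np.float64(0.17854398391271342), 2769) [501.26989627 222.44097263 142.3193437 ] [ 0.47366167  0.58366589 -2.4124766 ]
```

View pics/w9.png

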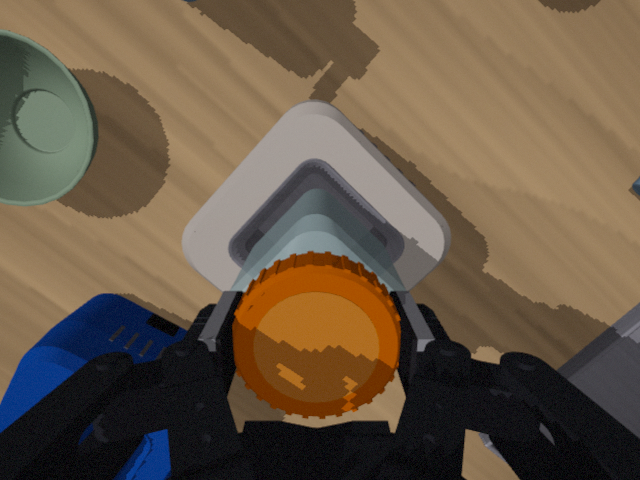

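```bash
python3 -m jog '[{"linear":[0.0,0.001,-0.0035],"rotation":[0,0,0],"grip":45},{"linear":[0.02,0.001,-0.0035],"rotation":[0,0,0],"grip":45},{"linear":[0.04,0.001,-0.0035],"rotation":[0,0,0],"grip":45},{"linear":[0.06,0.001,-0.0035],"rotation":[0,0,0],"grip":45},{"linear":[0.08,0.001,-0.0035],"rotation":[0,0,0],"grip":45},{"linear":[0.1,0.001,-0.0035],"rotation":[0,0,0],"grip":45},{"linear":[0.12,0.001,-0.0035],"rotation":[0,0,0],"grip":45},{"linear":[0.14,0.001,-0.0035],"rotation":[0,0,0],"grip":45}]' 70
python3 - <<'E'
from yaw import *
p0,R=pose();c=R.apply([0,0,-1])+p0
s=sense();print(p0,s["force"],s["wrist_torque"])
p,P=cloud("wrist");cv2.imwrite("pics/w10.png",p[:,:,::-1])
Q=P.reshape(-1,3)
J=Q[(Q[:,2]>100)&(Q[:,2]<c[2]+20)&(Q[:,2]>c[2]-30)&(np.hypot(Q[:,0]-c[0],Q[:,1]-c[1])<46)]
print("jar",square(J[:,:2],c[:2],30))
plan([501,222.8,77.5],-48)
E
```

```text
time_s: 8.25
eef_pos: [501.0, 223.6, 100.1]
ee_rot: [0.646, 0.288, 0.646, -0.288]
force: [0.3, 0.1, -1.3]
grip_width: 0.654
[500.99688428 223.56997997 100.05924393] [ 0.29511083  0.06498984 -1.29955123] [ 0.0210997  -0.03876782 -0.03177002]
jar (array([500.73700197, 223.85954231,  -1.69260222]), np.float64(0.1321491096316869), 1427)
p [500.4 223.4  98.9] yaw -48.0 lin [0.0714 0.0002 0.0028] rot [-0.0013 -0.0006  0.0031] | rows: mm/41.7 =0.5, deg/7.16=0.0
```

View pics/w10.png

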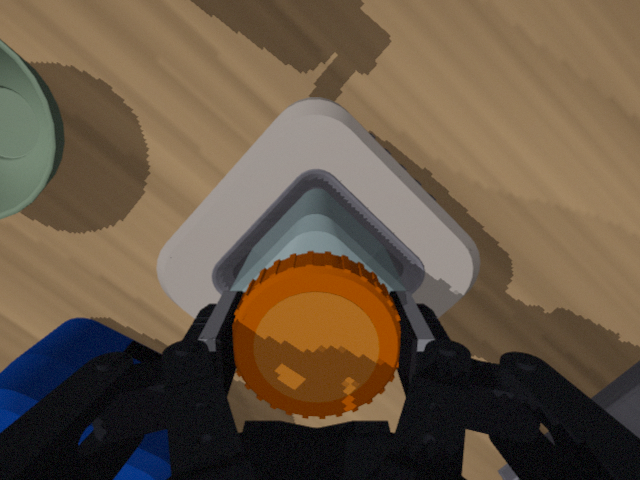

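The jar is centred and partly in the well at (316,230), with no contact force. I continue down slowly.

```bash
python3 -m jog '[{"linear":[0.02,0,0],"rotation":[0,0,0],"grip":45},{"linear":[0.035,0,0],"rotation":[0,0,0],"grip":45},{"linear":[0.05,0,0],"rotation":[0,0,0],"grip":45},{"linear":[0.06,0,0],"rotation":[0,0,0],"grip":45},{"linear":[0.066,0,0],"rotation":[0,0,0],"grip":45},{"linear":[0.07,0,0],"rotation":[0,0,0],"grip":45}]' 70
python3 - <<'E'
from yaw import *
p0,R=pose();s=sense();print(p0,s["force"],s["wrist_torque"])
p,P=cloud("wrist");cv2.imwrite("pics/w11.png",p[:,:,::-1])
p,P=cloud("scene");cv2.imwrite("pics/s11.png",cv2.resize(p[180:360,330:480],(500,600))[:,:,::-1])
r,g,b=[p[...,i].astype(int) for i in range(3)]
m=(r>170)&(r-b>120)&(r-g>60)&(abs(P[...,0]-501)<40)&(abs(P[...,1]-222)<40)
print("lid top z (want ~138)",np.percentile(P[m][:,2],[10,50,80,90,95]))
E
```

```text
time_s: 8.8
eef_pos: [500.4, 223.4, 77.7]
ee_rot: [0.646, 0.287, 0.646, -0.288]
force: [0.2, -0.6, -2.7]
grip_width: 0.654
[500.39157274 223.40659215  77.73580192] [ 0.18077828 -0.55943621 -2.69697899] [ 0.03051188 -0.03525908  0.03141994]
lid top z (want ~138) [136.13364704 138.76661616 140.94335449 141.71304559 142.46060409]
```

View pics/s11.png

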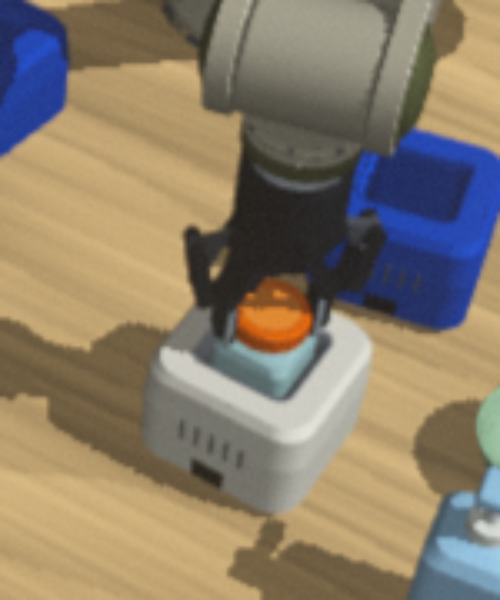

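```bash
python3 -m jog '[{"linear":[0.002,0,0],"rotation":[0,0,0],"grip":45},{"linear":[0.004,0,0],"rotation":[0,0,0],"grip":45},{"linear":[0.006,0,0],"rotation":[0,0,0],"grip":45}]' 70
```

```text
time_s: 9.15
eef_pos: [500.8, 223.5, 76.6]
ee_rot: [0.646, 0.288, 0.646, -0.288]
force: [-0.7, 0.6, 5.0]
grip_width: 0.659
```

The jar is seated on the floor with light pressing (+5 N). I hold, raise the grip to 90 N and start the counterclockwise turn.

```bash
python3 -m jog '[{"linear":[0.002,0,0],"rotation":[0,0,0],"grip":40},{"linear":[0.002,0,0],"rotation":[0,0,0],"grip":40},{"linear":[0.002,0,0],"rotation":[0,0,0],"grip":40},{"linear":[0.002,0,0],"rotation":[0,0,0],"grip":40},{"linear":[0.002,0,0],"rotation":[-0.1,0,0],"grip":40},{"linear":[0.002,0,0],"rotation":[-0.2,0,0],"grip":40},{"linear":[0.002,0,0],"rotation":[-0.3,0,0],"grip":40},{"linear":[0.002,0,0],"rotation":[-0.4,0,0],"grip":40},{"linear":[0.002,0,0],"rotation":[-0.5,0,0],"grip":40},{"linear":[0.002,0,0],"rotation":[-0.6,0,0],"grip":40}]' 90
python3 - <<'E'
from yaw import *
s=sense();print(s["force"],s["wrist_torque"],s["joints"][5],s["grip_width"])
p0,R=pose();c=R.apply([0,0,-1])+p0
plan(p0,-48+75)
p,P=cloud("wrist");cv2.imwrite("pics/w12.png",p[:,:,::-1])
Q=P.reshape(-1,3)
J=Q[(Q[:,2]>90)&(Q[:,2]<107)&(np.hypot(Q[:,0]-c[0],Q[:,1]-c[1])<46)&(np.hypot(Q[:,0]-c[0],Q[:,1]-c[1])>28)]
k=J
print("jar",len(k) and square(k[:,:2],c[:2],30))
E
```

```text
time_s: 9.98
eef_pos: [501.2, 223.7, 76.7]
ee_rot: [0.682, 0.188, 0.681, -0.187]
force: [-0.5, -0.1, 4.9]
grip_width: 0.646
[-0.5140513  -0.13402729  4.91918885] [ 0.12976081  0.1613774  -0.15982797] 0.7428421329694885 0.646084670988225
p [501.2 223.7  76.7] yaw -30.7 lin [0. 0. 0.] rot [-2.0154e+00  2.5000e-03 -3.0000e-04] | rows: mm/41.7 =0.0, deg/7.16=8.1
jar (array([505.66710685, 230.68657319,   9.03439125]), np.float64(4.698186633030868), 8843)
```

View pics/w12.png

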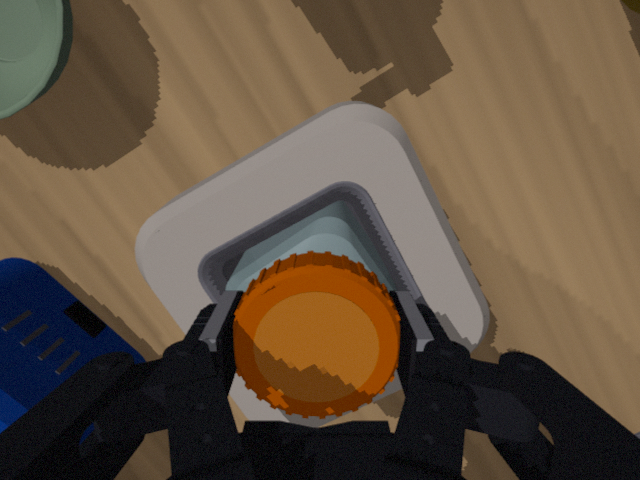

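The jar sits low in the well with its body held, and the gripper has turned 17°. I continue.

```bash
python3 -m jog '[{"linear":[0.002,0,0],"rotation":[-0.15,0,0],"grip":40},{"linear":[0.002,0,0],"rotation":[-0.3,0,0],"grip":40},{"linear":[0.002,0,0],"rotation":[-0.45,0,0],"grip":40},{"linear":[0.002,0,0],"rotation":[-0.6,0,0],"grip":40},{"linear":[0.002,0,0],"rotation":[-0.75,0,0],"grip":40},{"linear":[0.002,0,0],"rotation":[-0.9,0,0],"grip":40},{"linear":[0.002,0,0],"rotation":[-1,0,0],"grip":40}]' 90
python3 - <<'E'
from h import *
s=sense();print(s["force"],s["wrist_torque"],s["grip_width"]);p0,R=pose();plan(p0,27)
E
python3 -m jog '[{"linear":[0.001,0,0],"rotation":[-0.15,0,0],"grip":40},{"linear":[0.001,0,0],"rotation":[-0.3,0,0],"grip":40},{"linear":[0.001,0,0],"rotation":[-0.45,0,0],"grip":40},{"linear":[0.001,0,0],"rotation":[-0.6,0,0],"grip":40},{"linear":[0.001,0,0],"rotation":[-0.75,0,0],"grip":40},{"linear":[0.001,0,0],"rotation":[-0.9,0,0],"grip":40},{"linear":[0.001,0,0],"rotation":[-0.95,0,0],"grip":40},{"linear":[0.001,0,0],"rotation":[-0.95,0,0],"grip":40}]' 90
python3 - <<'E'
from yaw import *
s=sense();print(s["force"],s["wrist_torque"],s["grip_width"]);p0,R=pose();plan(p0,27)
p,P=cloud("wrist");cv2.imwrite("pics/w13.png",p[:,:,::-1])
p,P=cloud("scene");cv2.imwrite("pics/s13.png",cv2.resize(p[200:340,350:470],(514,600))[:,:,::-1])
E
```

```text
time_s: 10.62
eef_pos: [501.4, 223.9, 76.6]
ee_rot: [0.708, 0.011, 0.706, -0.011]
force: [-2.0, 1.2, 5.3]
grip_width: 0.655
[-1.97985949  1.18902643  5.28603282] [ 0.07059661  0.45529272 -0.07682668] 0.6548728578284277
p [501.4 223.9  76.6] yaw -1.8 lin [0. 0. 0.] rot [-1.004e+00  3.700e-03  1.000e-04] | rows: mm/41.7 =0.0, deg/7.16=4.0
time_s: 11.28
eef_pos: [500.7, 223.8, 76.6]
ee_rot: [0.69, -0.156, 0.69, 0.156]
force: [-4.9, -0.3, 6.6]
grip_width: 0.647
[-4.92842413 -0.25008674  6.58598274] [-0.26093818  0.83963735 -0.09024307] 0.6474075452016348
p [500.7 223.8  76.6] yaw 25.5 lin [0. 0. 0.] rot [-0.0531  0.0007  0.0005] | rows: mm/41.7 =0.0, deg/7.16=0.2
```

View pics/w13.png

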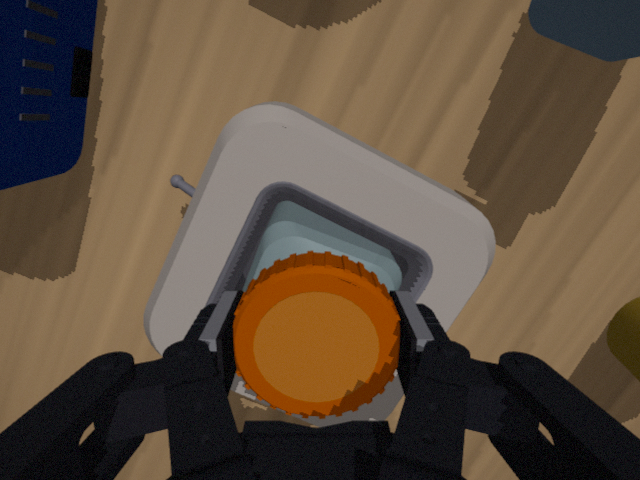

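View pics/s13.png

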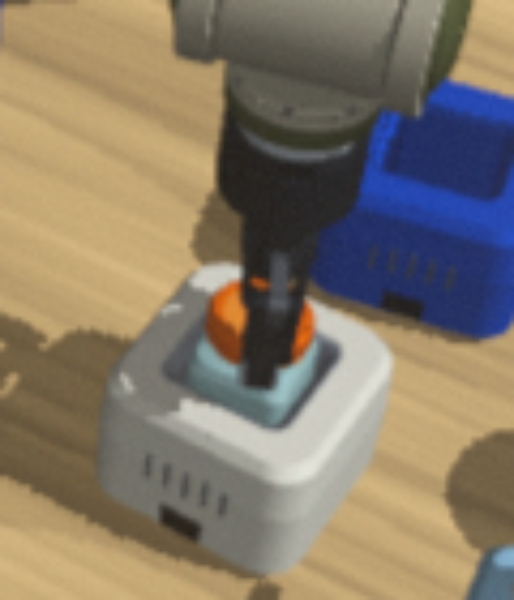

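```bash
python3 -m jog '[{"linear":[0,0,0],"rotation":[0,0,0],"grip":40},{"linear":[-0.004,0,0],"rotation":[0,0,0],"grip":40},{"linear":[-0.01,0,0],"rotation":[0,0,0],"grip":40},{"linear":[-0.016,0,0],"rotation":[0,0,0],"grip":40},{"linear":[-0.022,0,0],"rotation":[0,0,0],"grip":40},{"linear":[-0.026,0,0],"rotation":[0,0,0],"grip":40},{"linear":[-0.026,0,0],"rotation":[0,0,0],"grip":40}]' 90
python3 - <<'E'
from yaw import *
s=sense();print(s["force"],s["wrist_torque"],s["grip_width"])
p,P=cloud("wrist");cv2.imwrite("pics/w14.png",p[:,:,::-1])
m=(abs(P[...,0]-501)<31)&(abs(P[...,1]-223)<31)&(P[...,2]>99)&(P[...,2]<125)&(p[...,2].astype(int)>p[...,0]+0)
q=P[m];print(len(q),np.percentile(q[:,2],[5,50,95]))
p,P=cloud("scene");cv2.imwrite("pics/s14.png",cv2.resize(p[200:340,350:470],(514,600))[:,:,::-1])
E
```

```text
time_s: 11.97
eef_pos: [500.9, 223.9, 84.7]
ee_rot: [0.69, -0.155, 0.689, 0.155]
force: [-0.5, 0.1, -0.1]
grip_width: 0.65
[-0.51660694  0.08618683 -0.06524052] [ 0.00028045  0.04283435 -0.04574285] 0.6498283672018965
4513 [103.1519262  110.8611068  113.47446714]
```

View pics/w14.png

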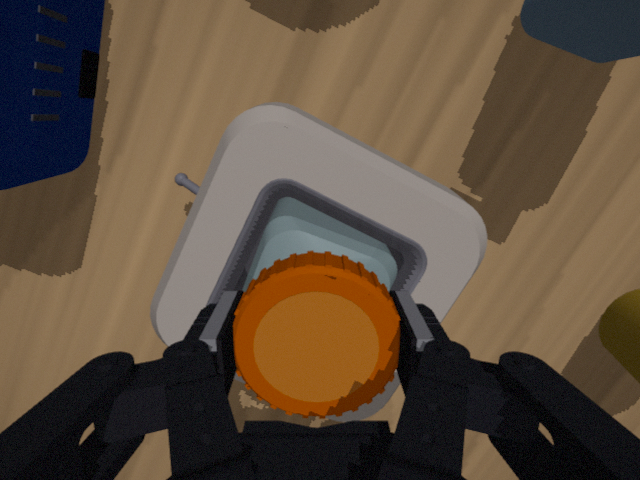

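View pics/s14.png

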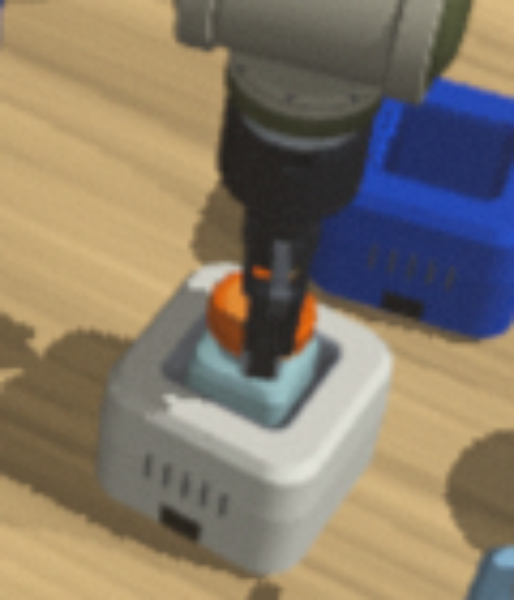

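The wrist force is about 0 after rising 8 mm, and the jar's shoulder is still at about z 111, so the jar stayed down. I lift the lid clear, to about 3 cm above the rim.

```bash
python3 -m jog '[{"linear":[-0.015,0,0],"rotation":[0,0,0],"grip":40},{"linear":[-0.035,0,0],"rotation":[0,0,0],"grip":40},{"linear":[-0.06,0,0],"rotation":[0,0,0],"grip":40},{"linear":[-0.085,0,0],"rotation":[0,0,0],"grip":40},{"linear":[-0.105,0,0],"rotation":[0,0,0],"grip":40},{"linear":[-0.113,0,0],"rotation":[0,0,0],"grip":40},{"linear":[-0.113,0,0],"rotation":[0,0,0],"grip":40},{"linear":[-0.113,0,0],"rotation":[0,0,0],"grip":40},{"linear":[-0.113,0,0],"rotation":[0,0,0],"grip":40},{"linear":[-0.113,0,0],"rotation":[0,0,0],"grip":40},{"linear":[-0.113,0,0],"rotation":[0,0,0],"grip":40}]' 90
python3 - <<'E'
from yaw import *
s=sense();print(s["force"],s["dq"].round(4),s["grip_width"]);p0,R=pose();print(p0,R.as_matrix()[:,0])
for n in("wrist","scene","top"):
    p,P=cloud(n)
    r,g,b=[p[...,i].astype(int) for i in range(3)]
    m=(r>140)&(r-b>100)&(r-g>50)&(abs(P[...,0]-501)<45)&(abs(P[...,1]-223)<45)&(P[...,2]>130)
    q=P[m];t=q[q[:,2]>np.percentile(q[:,2],50)-4]
    if len(t): print(n,"lid",np.median(t,0),cv2.minEnclosingCircle(t[:,:2].astype(np.float32)))
    m=(abs(P[...,0]-501)<30)&(abs(P[...,1]-223)<30)&(P[...,2]>99)&(P[...,2]<136)&(b>r)
    q=P[m]
    if len(q):print(n,"jar",len(q),np.percentile(q,[2,50,98],axis=0).round(1))
    if n=="wrist":cv2.imwrite("pics/w15.png",p[:,:,::-1])
    if n=="scene":cv2.imwrite("pics/s15.png",cv2.resize(p[180:340,350:470],(450,600))[:,:,::-1])
E
```

```text
time_s: 12.98
eef_pos: [500.7, 223.8, 118.1]
ee_rot: [0.69, -0.155, 0.69, 0.155]
force: [-0.4, 0.3, -0.7]
grip_width: 0.651
[-0.38907474  0.28191159 -0.74762442] [ 0.0003  0.0003 -0.0029 -0.0001  0.0013 -0.001 ] 0.6508775610184632
[500.68077917 223.78520794 118.07149656] [ 2.43683966e-04 -9.51857200e-05 -9.99999966e-01]
wrist lid [498.74661459 228.4584167  180.11213281] ((501.44903564453125, 224.22650146484375), 29.904075622558594)
wrist jar 5322 [[471.8 211.8 103.9]
 [488.5 244.4 112.5]
 [525.6 252.6 134.3]]
scene lid [504.61893456 210.30508607 179.56400543] ((507.29229736328125, 221.3031768798828), 32.28135681152344)
scene jar 388 [[482.3 195.6 100.7]
 [519.2 232.4 112.9]
 [530.1 251.3 133.7]]Traceback (most recent call last):
  File "<stdin>", line 7, in <module>
    return _quantile_unchecked(
        a, q, axis, out, overwrite_input, method, keepdims, weights)
    return _ureduce(a,
                    func=_quantile_ureduce_func,
    ...<5 lines>...
                    overwrite_input=overwrite_input,
                    method=method)
    r = func(a, **kwargs)
    result = _quantile(arr,
                       quantiles=q,
    ...<2 lines>...
                       out=out,
                       weights=wgt)
    slices_having_nans = np.isnan(arr[-1, ...])
                                  ~~~^^^^^^^^^
IndexError: index -1 is out of bounds for axis 0 with size 0
```

View pics/w15.png

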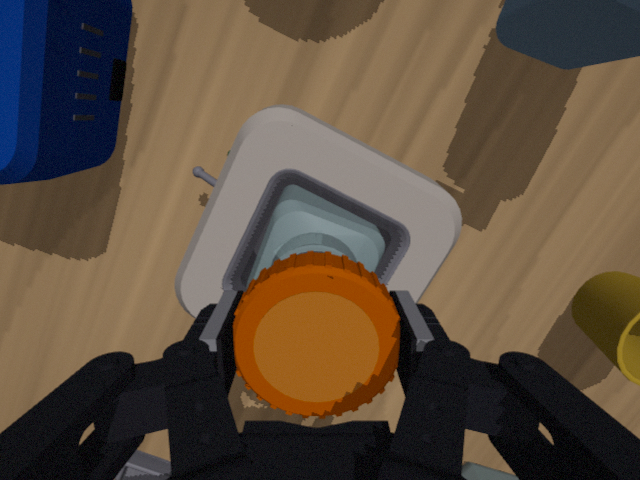

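View pics/s15.png

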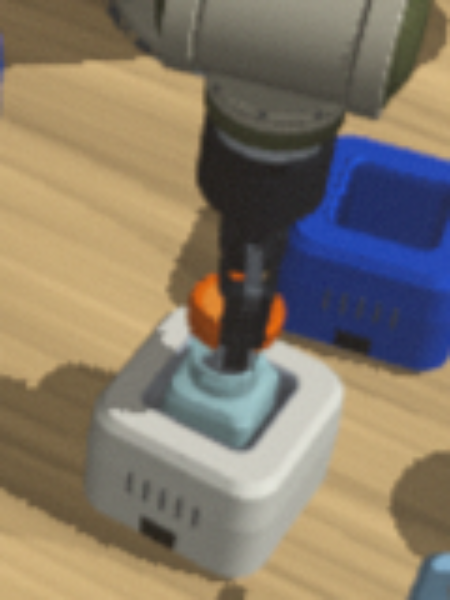

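The open neck shows under the held lid, with its rim at z about 134. The lid's top is at 180, so its lower edge is about 30 mm above the rim and centred within about 1 mm. Speeds are near zero, so I hand the job in.

```bash
python3 -c "
from rig import finish_job
print(finish_job())"
```

```text
the job is handed in; nothing more can be done
None
```

I carried the orange-lid jar by its lid from the tray into the off-white warmer's well. I set it down until the force reading showed floor contact (+5 N), turned the lid counterclockwise about 73° at 90 N, and lifted it off. I handed in at about 13 s while holding the lid.

**Last checks:**
- **Lid:** it is level and still in the gripper, with its lower edge about 30 mm above the rim. The wrist camera puts its centre within about 1 mm of the jar's axis; the scene camera read about 7 mm off in x, where a finger covers part of the lid.
- **Jar:** it stayed down. The wrist force was about 0 as the lid came off, the shoulder was at about z 111 and the rim at about 134, as expected for a fully seated jar.
- **Switch:** I never touched it, but I did not measure its angle at the end.

**What went wrong or disagreed:**
- **First closure missed:** the fingers shut above the lid without touching it. The depth image showed the fingertips about 40 mm behind the reported TCP, so I measured them, went lower and gripped properly.
- **Last script:** it stopped with an error on the top camera because no lid pixels were visible from there. The top view therefore gave no final check.

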